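Clamp the sharpening stone to gauge with coarse and fine knobs

TASK

Grip the brittle little sharpening stone in the gauged holder: turn the wide outer (coarse) knob clockwise until the stone has been pushed against the sprung jaw and the gauge pointer just lifts off its rest, still short of the two raised bars. Then turn the small inner (fine) knob on top of it clockwise until the pointer stands midway between the two raised bars, and let go. Never squeeze so hard that the pointer nears the round limit pin, and leave the things lying about alone.

Things in the scene. Friction and masses are not known exactly. Their poses are not given: they have to be found in the camera images.
- holder: Grey base plate of the holder, 100 x 250 x 14 mm, screwed down on the bench (place and yaw vary). Origin on the bench; the plate reaches from 113 mm to -y to 137 mm to +y of it. z up, y along the plate towards the knobs. The jaws close along y.
- knob_axis (a point): Point on the vertical axis of the coaxial knobs, 68 mm above the bench, at the top face of the coarse knob; 100 mm to +y of the holder's origin. Below the coarse knob is a column of 23 mm radius (28 to 46 mm above the bench), so fingertips may reach below the coarse knob's edge.
- coarse_knob: Outer knob, aluminium, finely knurled disc of 61 mm diameter, 22 mm high, from 46 to 68 mm above the bench. Origin on the axis at its underside, z up. Turned clockwise from above it closes the jaws 12 mm a radian; 3.6 rad of travel. It stays where it is left (rubs with about 0.25 N m).
- fine_knob: Inner knob, dark steel, finely knurled, 27 mm diameter, 28 mm high, from 70 to 98 mm above the bench, on the same axis. Origin on the axis at its underside, z up. Turned clockwise from above it closes the jaws 2.5 mm a radian; it can turn 2.8 rad clockwise and 0.6 rad back from its start. It stays where it is left (rubs with about 0.09 N m).
- pusher_jaw: Steel jaw plate 52 mm wide and 18 mm high on a dark saddle, moved by the coarse knob towards the holder's -y. Its origin lies on the bed (14 mm above the bench), mid-width, 30 mm to -y of its pressing face.
- gauge_head: Grey block 60 x 42 x 26 mm with the dial (62 mm diameter, face 53 mm above the bench) on top; the fine knob draws it towards the knobs (+y). Its starting distance from the knobs varies. Origin at its underside centre, 20 mm above the bench, axes as the holder's. The dial has thin ticks, two raised bars at pointer readings 1.88 and 2.44 rad and a round limit pin at 3.45 rad.
- anvil_jaw: Sprung steel jaw plate, 52 mm wide and 18 mm high, carried by the gauge head in front of it; origin 42 mm to -y of its pressing face. Pushed back towards -y it resists with 2.5 N per mm.
- gauge_pointer (a joint): Pointer of the dial, turning clockwise from above: 0 at rest (pointing to the holder's -x), 0.6 rad per mm that the anvil jaw is pushed back, that is 1 rad for about 4.2 N of squeeze. The middle between the raised bars is 2.16 rad. Past 3.3 rad (14 N) the stone counts as broken.
- oil_stone: Loose dark rectangular sharpening stone, 46 x 28 x 14 mm, lying on the bed of the base plate between the two jaws, its long side roughly along them. Origin at its underside centre; its own y is the long side.
- cutters: Bystander: small pliers, 115 x 30 x 11 mm, lying behind the holder. Origin at its underside centre.
- lighter: Bystander: lighter, 77 x 16 x 23 mm, lying beyond the knob end of the holder. Origin at its underside centre.
- gold_ring_6: Bystander: plain ring, 22 mm diameter, 7 mm high, lying in front of the holder. Origin at its underside centre.
There are look-alikes about, which are no part of the job. What is shaped like the oil_stone but pink is not meant.

How it is judged:
On the way, in this order (a step that is already met when the one before it is completed fails the run):
1. with the coarse knob the stone is brought against the sprung jaw: the pointer has lifted off its rest and is short of the raised bars (value of joint gauge_pointer between 0.06 and 1.8 rad and contact force between oil_stone and pusher_jaw above 0.15 N), for 0.2 s.
2. with the fingers on the fine knob the pointer is brought between the raised bars (value of joint gauge_pointer between 1.95 and 2.37 rad and contact force between the fingers and fine_knob above 0.3 N), for 0.1 s.
At the end, for the whole second after the job is handed in: The stone is gripped flat and square (within 0.06 rad) between the two jaws, at rest, and the pointer stands between the raised bars, at 1.95 to 2.37 rad (8.1 to 9.9 N of squeeze) (value of joint gauge_pointer between 1.95 and 2.37 rad and contact force between oil_stone and pusher_jaw above 5 N and angle between the y axis of oil_stone and the x axis of holder, either way round below 0.06 rad and angle between oil_stone's own z axis and vertical below 0.1 rad and linear speed of oil_stone below 0.01 m/s); the robot touches nothing.
It fails at once if the stone is squeezed with the pointer past 3.3 rad (14 N) (value of joint gauge_pointer above 3.3 rad).
It fails at once if a bystander is moved more than 15 mm (distance of any of cutters, lighter, gold_ring_6 from where it was at the start of the episode above 0.015 m).
It also fails if it takes over 72 s, if anything falls off the work surface, if the arm or the gripper's body presses on something with over 40 N, if the wrist force passes 120 N, or if a joint passes its speed limit or range.

ROBOT

A 6-joint arm with a two-finger parallel gripper is mounted at the origin on a cart in front of the work surface, level with it; the furniture and walls round the work are solid. World frame = base frame: x ahead of the robot, y to its left, z up, the work surface at z = 0. Lengths are in m, angles in rad, forces in N, time in s.
With the tool pointing down it reaches from about 0.325 to 0.775 m from the base axis. Payload 9.3 kg.
Tool frame: the origin (TCP) lies between the finger pads; the fingertips stand 25 mm ahead of it and the grasp point (between the pads) lies 6 mm ahead of it; z points along the fingers, y is the line along which they close (so a half turn about z gives the same grasp; the last joint's range is limited). The gripper opens to 85 mm and grips with 20 to 120 N. Pads are 22 mm wide; open, the fingers measure 114 mm over their backs; the gripper's body (76 mm by 85 mm) begins 54 mm behind the grasp point. The pads swing forward as they close: fully open they stand 13 mm farther back than shut.
Start: joints at [1.05, 0.259, 0.021, 1.334, 0, 1.418], TCP at [0.198, 0.513, 0.228] pointing down, gripper open.
Joint ranges: [-3.04, 3.04], [-0.91, 1.82], [-1.04, 1.36], [-1.92, 1.95], [-1.52, 1.45], [-3.14, 3.14]. Speed limits (rad/s): [2.22, 2.22, 2.79, 3.14, 3.14, 3.14].

INTERFACE

Orientations are given as a 3x3 rotation matrix whose columns are the frame's x, y, z axes.
In Python, from plant import env gives the robot as it stands.
- The arm moves only by the shell command python3 -m handwheel 'ROWS' [FORCE]. ROWS is a JSON object whose one key "series" holds a list of rows, each an object with "dp": the shift along the tool's x, y, z in mm, a list of three; "roll": the turn about the tool's z in rad; "grip": the opening, from -1 (shut) to 1 (fully open). A call has exactly 5 rows; each row shifts and turns the commanded pose from where the row before left it, along the tool's axes as they then stand; what a row does not reach is not made up. A row lasts 1/10 s, in which the tool goes at most 50 mm and 8.59 degrees, less where a joint would pass 70% of its speed; a pose out of reach is approached as far as the arm can. A call is refused whole if a number of a shift passes 50 or a number of a turn 0.15, either way. A call with a gripper value outside its range is refused whole. The fingers move at their own pace and stop on an object; FORCE is the grip in N (left out, the last holds). Time passes only in rows, so rows that do not move let the fingers close, or fill a call up. It gives the time, the measured TCP pose, the force, the opening and the grip force at its end, in the units of the state.
- env.observe(): the state, without advancing time (a new reading comes with each control period).
- env.camera(name): name is "scene" or "top"; returns a dict with "pixels" (400x640x3 uint8, red, green, blue), "intrinsics" (3x3 intrinsics, pixels), "pose" (4x4, takes a point from camera to world coordinates). Camera axes: x right, y up, looking along -z (the intrinsics and any distortion apply to the point x, -y, -z); pixel columns grow to the right and rows downward; lengths in m; the calibration is good to about 2 mm. A picture is of the moment at which its call begins. There is no depth.
- env.sign_off(): hands the job in; it is judged then, once.
The state is a dict: "time": time; "joint_pos": joint angles; "qd": joint speeds; "tau": joint torques, N m; "tool_pos": TCP position; "ee_rot": TCP orientation; "force": force on the tool from outside, world axes, zero at the start; "torque": the same for the moment, N m; "finger_gap": finger opening in m; "finger_force": force on a finger pad.
Only numpy, scipy, OpenCV 4.12 (cv2) and the standard library are available. Lean on these libraries where they do the work, as an engineer would, in place of code of your own. Each camera call takes 0.05 s, during which the arm holds its last target. There are 200 camera calls.

## Working session

There is one attempt and no reset: what is moved stays moved. The work goes in short steps, Python scripts to look and compute and a shell command to move; the robot and the scene stay as the last step left them, time stands still between calls to the robot, and variables do not carry over. Pictures are saved under pics/ and viewed, at most 10 in all, crops included, and the job is handed in when it is done.

```bash
ls; mkdir -p pics; cat > h.py <<'E'
import numpy as np,cv2
from plant import env
def snap(n,f):
    c=env.camera(n); cv2.imwrite(f,c["pixels"][:,:,::-1]); np.savez(f[:-4]+".npz",p=c["pixels"],K=c["intrinsics"],T=c["pose"]); return c
def ray(c,u,v,z):
    K=np.array(c["intrinsics"]);T=np.array(c["pose"])
    d=np.linalg.inv(K)@[u,v,1]; d=T[:3,:3]@[d[0],-d[1],-d[2]]; o=T[:3,3]
    return o+d*(z-o[2])/d[2]
def proj(c,p):
    K=np.array(c["intrinsics"]);T=np.array(c["pose"])
    q=T[:3,:3].T@(np.array(p)-T[:3,3]); w=K@[q[0],-q[1],-q[2]]; return w[:2]/w[2]
E
python3 - <<'E'
from h import *
for n in("top","scene"):
    c=snap(n,f"pics/{n}0.png"); print(c.keys(),np.round(c["intrinsics"],1),np.round(c["pose"],3))
print(env.observe())
E
```

```text
pics
dict_keys(['pixels', 'intrinsics', 'pose']) [[483.1   0.  323.2]
 [  0.  483.1 197.7]
 [  0.    0.    1. ]] [[ 0.029  0.986 -0.167  0.332]
 [-1.     0.027 -0.01   0.169]
 [-0.005  0.167  0.986  1.049]
 [ 0.     0.     0.     1.   ]]
dict_keys(['pixels', 'intrinsics', 'pose']) [[505.   0. 314.]
 [  0. 505. 207.]
 [  0.   0.   1.]] [[ 0.646  0.413 -0.642 -0.118]
 [-0.763  0.34  -0.549 -0.332]
 [-0.009  0.845  0.535  0.578]
 [ 0.     0.     0.     1.   ]]
{'time': 0.1, 'joint_pos': array([1.05039918e+00, 2.59152877e-01, 2.08245296e-02, 1.33369714e+00,
       5.46796450e-05, 1.41820618e+00]), 'qd': array([-0.00078521,  0.0010625 , -0.00022247,  0.00018224, -0.00170133,
        0.00091545]), 'tau': array([ 4.95646862e-03, -5.56691694e+01,  3.45073342e+01,  1.15479995e-02,
       -1.89661869e-04, -9.84222709e-06]), 'tool_pos': array([0.19761847, 0.51299618, 0.22721223]), 'ee_rot': array([[-9.33118036e-01,  3.59569599e-01, -6.58610612e-04],
       [ 3.59570122e-01,  9.33117489e-01, -1.03925895e-03],
       [ 2.40875157e-04, -1.20656797e-03, -9.99999243e-01]]), 'force': array([ 0.3357962 , -0.38290903, -0.46587119]), 'torque': array([-0.02604248, -0.02276004,  0.0097142 ]), 'finger_force': 0.0, 'finger_gap': 0.08561816793645566}
```

View pics/top0.png

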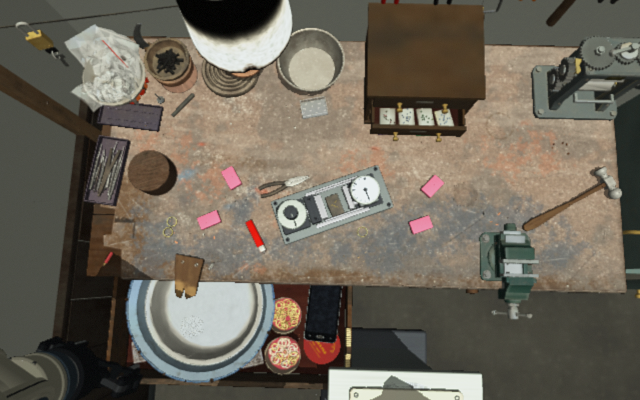

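View pics/scene0.png

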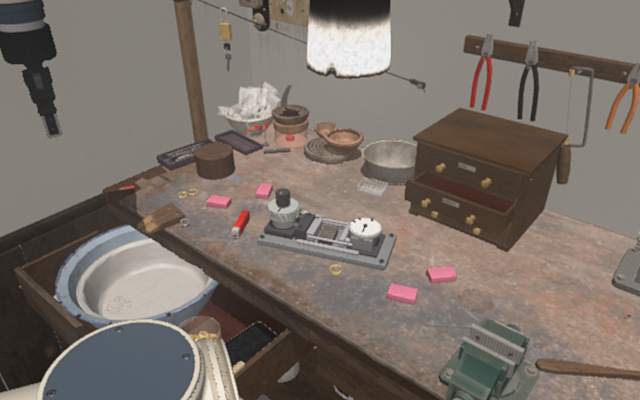

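```bash
python3 - <<'E'
from h import *
a=cv2.imread("pics/top0.png")[155:255,255:405]; b=cv2.imread("pics/scene0.png")[175:275,250:400]
a=cv2.resize(a,None,fx=4,fy=3.0*4/3,interpolation=cv2.INTER_CUBIC);b=cv2.resize(b,(300,200),interpolation=cv2.INTER_CUBIC)
m=np.zeros((600,600,3),np.uint8);m[:400]=a;m[400:,:300]=b;cv2.imwrite("pics/c0.png",m)
c=dict(np.load("pics/top0.npz"));c=dict(intrinsics=c["K"],pose=c["T"],pixels=c["p"])
for n,u,v,z in[("fine",292,213,.098),("coarse",292,214,.068),("dial",365,190,.053)]:print(n,ray(c,u,v,z).round(4))
E
```

```text
fine [0.4603 0.2394 0.098 ]
coarse [0.4623 0.2415 0.068 ]
dial [0.5193 0.0917 0.053 ]
```

View pics/c0.png

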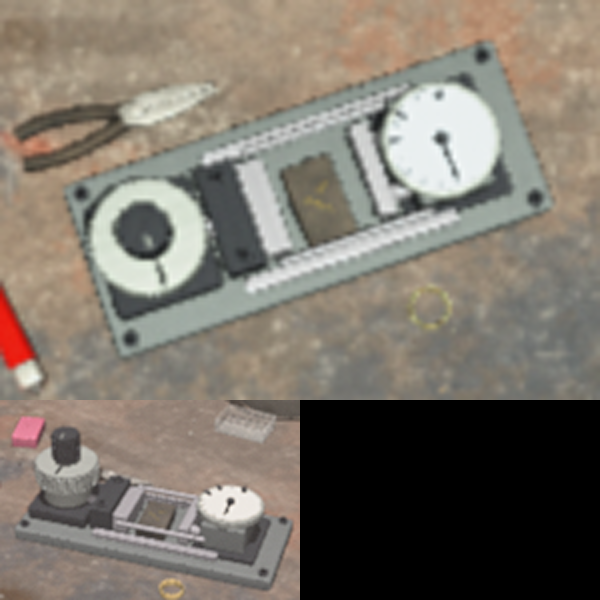

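```bash
python3 - <<'E'
from h import *
L=lambda n:(lambda c:dict(intrinsics=c["K"],pose=c["T"],pixels=c["p"]))(np.load(f"pics/{n}0.npz"))
t,s=L("top"),L("scene")
cr=[(65,185),(485,40),(550,205),(122,355)]
P=[ray(t,255+a/4,155+b/4,.014) for a,b in cr]
P=np.array(P);print(P.round(4), [np.linalg.norm(P[i]-P[i-1]).round(4) for i in range(4)])
y=(P[0]+P[3]-P[1]-P[2])[:2];y/=np.linalg.norm(y);ctr=P.mean(0)[:2];o=ctr-.012*y
print("yaw y",y,"org",o,"knob from plate",o+.1*y, "yaw",np.arctan2(-y[0],y[1]))
x=np.array([y[1],-y[0]])
# coarse ring bright blob
g=t["pixels"].min(2)
def blob(c,r,thr):
    m=np.zeros(c["pixels"].shape[:2],np.uint8);u0,v0,u1,v1=r
    m[v0:v1,u0:u1]=(c["pixels"].min(2)[v0:v1,u0:u1]>thr)*255
    cs,_=cv2.findContours(m,cv2.RETR_EXTERNAL,cv2.CHAIN_APPROX_NONE);k=max(cs,key=cv2.contourArea);return cv2.fitEllipse(cv2.convexHull(k))
for n,r,z in[("knob",(272,196,308,232),.068),("dial",(345,172,384,208),.053)]:
  e=blob(t,r,150);p=ray(t,*e[0],z);print(n,e,p.round(4),((p[:2]-o)@np.c_[x,y]).round(4))
m=np.zeros((400,640),np.uint8);m[186:230,272:302]=0
sx=s["pixels"].max(2);sub=(sx[185:202,270:298]<75);ys,xs=np.nonzero(sub);print("fine scene bbox",xs.min()+270,xs.max()+270,ys.min()+185,ys.max()+185)
for q in(.07,.098):print("pred scene",proj(s,[*(o+.1*y),q]),"top",proj(t,[*(o+.1*y),q]))
# jaws profile along y at several x
for xx in(-.012,0.,.012):
  row=[]
  for yy in np.arange(-.06,.075,.003):
    z=.03; u=proj(t,[*(o+xx*x+yy*y),z]); row.append(int(cv2.getRectSubPix(t["pixels"].astype(np.uint8),(1,1),tuple(map(float,u))).mean()))
  print(xx,row)
E
```

```text
[[0.4962 0.2917 0.014 ]
 [0.5832 0.0648 0.014 ]
 [0.4925 0.0287 0.014 ]
 [0.405  0.2569 0.014 ]] [np.float64(0.0976), np.float64(0.243), np.float64(0.0976), np.float64(0.2444)]
yaw y [-0.35812536  0.93367351] org [0.49852324 0.14932305] knob from plate [0.4627107 0.2426904] yaw 0.3662593041942834
knob ((291.7092590332031, 213.75265502929688), (28.011011123657227, 29.690059661865234), 61.30118942260742) [0.4628 0.2421 0.068 ] [-0.0001  0.0994]
dial ((360.5224304199219, 190.4647979736328), (33.128440856933594, 38.57514190673828), 76.48291778564453) [0.5181 0.1011 0.053 ] [ 0.001  -0.0521]
fine scene bbox 276 289 193 201
pred scene [282.78684079 203.8590357 ] top [291.36937121 213.67228137]
pred scene [282.15948667 191.17247529] top [290.37768406 211.7738556 ]
-0.012 [238, 237, 237, 235, 233, 237, 234, 196, 120, 139, 166, 207, 213, 176, 108, 150, 156, 154, 120, 112, 111, 111, 109, 109, 107, 109, 103, 80, 117, 155, 166, 208, 208, 209, 207, 127, 78, 79, 77, 77, 78, 76, 71, 77, 76]
0.0 [234, 238, 237, 237, 237, 236, 235, 236, 219, 123, 155, 211, 208, 162, 80, 142, 156, 155, 122, 104, 100, 107, 108, 103, 103, 103, 106, 91, 109, 153, 178, 207, 204, 205, 198, 115, 75, 78, 78, 77, 77, 74, 111, 169, 198]
0.012 [237, 237, 237, 237, 237, 218, 175, 172, 197, 117, 145, 205, 207, 168, 82, 139, 153, 152, 124, 102, 106, 107, 104, 99, 96, 97, 98, 86, 109, 152, 174, 203, 202, 202, 205, 137, 74, 77, 76, 76, 77, 75, 55, 103, 199]
```

```bash
cat > st.py <<'E'
from h import *
import sys
o=env.observe();R=o["ee_rot"];p=o["tool_pos"]
tgt=np.array([.4628,.2423,p[2]])
print("t",o["time"],"p",p.round(4),"q",o["joint_pos"].round(3),"gap",round(float(o["finger_gap"]),4),"ff",o["finger_force"],"F",o["force"].round(1),"M",o["torque"].round(2))
print("yangle",round(float(np.arctan2(R[1,1],R[0,1])),3),"tilt",R[:,2].round(4),"dp to axis mm",(R.T@(tgt-p)*1000).round(1))
E
python3 -m handwheel '{"series":[{"dp":[-40,-18,0],"roll":0,"grip":1},{"dp":[-40,-18,0],"roll":0,"grip":1},{"dp":[-40,-18,0],"roll":0,"grip":1},{"dp":[-40,-18,0],"roll":0,"grip":1},{"dp":[-40,-18,0],"roll":0,"grip":1}]}' 40; python3 st.py
```

```text
time: 0.6
tool_pos: [0.3528, 0.3559, 0.2276]
ee_rot: [[-0.933, 0.359, -0.0], [0.359, 0.933, -0.0], [0.0, -0.0, -1.0]]
force: [0.2, -0.3, -1.2]
finger_gap: 0.0854
finger_force: 0.0
t 0.6 p [0.3528 0.3559 0.2276] q [ 0.622  0.175 -0.089  1.307  0.     0.99 ] gap 0.0854 ff 0.0 F [ 0.2 -0.3 -1.2] M [ 0.05 -0.02 -0.03]
yangle 1.203 tilt [-3.e-04 -2.e-04 -1.e+00] dp to axis mm [-143.5  -66.5   -0. ]
```

```bash
python3 -m handwheel '{"series":[{"dp":[-36,-16.5,0],"roll":0,"grip":1},{"dp":[-36,-16.5,0],"roll":0,"grip":1},{"dp":[-36,-16.5,0],"roll":0,"grip":1},{"dp":[-36,-16.5,20],"roll":0,"grip":1},{"dp":[0,0,20],"roll":-0.15,"grip":1}]}' 40 >/dev/null
python3 -m handwheel '{"series":[{"dp":[0,0,0],"roll":-0.15,"grip":1},{"dp":[0,0,0],"roll":-0.15,"grip":1},{"dp":[0,0,0],"roll":-0.15,"grip":1},{"dp":[0,0,0],"roll":-0.15,"grip":1},{"dp":[0,0,0],"roll":-0.15,"grip":1}]}' >/dev/null;  python3 -m handwheel '{"series":[{"dp":[0,0,0],"roll":-0.15,"grip":1},{"dp":[0,0,0],"roll":-0.15,"grip":1},{"dp":[0,0,0],"roll":0,"grip":1},{"dp":[0,0,0],"roll":0,"grip":1},{"dp":[0,0,0],"roll":0,"grip":1}]}'>/dev/null; python3 st.py
```

```text
t 2.1 p [0.4626 0.2439 0.1877] q [ 0.325  0.228 -0.123  1.22   0.    -0.504] gap 0.0852 ff 0.0 F [-0.1  0.5 -0.5] M [-0.    0.02 -0.05]
yangle 2.4 tilt [-2.e-04 -1.e-04 -1.e+00] dp to axis mm [ 1.1 -1.3  0. ]
```

```bash
python3 -m handwheel '{"series":[{"dp":[1.1,-1.3,26],"roll":0,"grip":1},{"dp":[0,0,30],"roll":0,"grip":1},{"dp":[0,0,30],"roll":0,"grip":1},{"dp":[0,0,25],"roll":0,"grip":1},{"dp":[0,0,14],"roll":0,"grip":1}]}' 40 >/dev/null
python3 -m handwheel '{"series":[{"dp":[0,0,0],"roll":0,"grip":1},{"dp":[0,0,0],"roll":0,"grip":0.2},{"dp":[0,0,0],"roll":0,"grip":-0.2},{"dp":[0,0,0],"roll":0,"grip":-0.2},{"dp":[0,0,0],"roll":0,"grip":-0.2}]}' 40 >/dev/null;  python3 st.py
python3 - <<'E'
from h import *
t=snap("top","pics/top1.png");s=snap("scene","pics/scene1.png")
a=cv2.imread("pics/top1.png")[155:255,255:405]; b=cv2.imread("pics/scene1.png")[145:275,240:400]
m=np.zeros((530,700,3),np.uint8);m[:260,:390]=cv2.resize(a,(390,260),interpolation=2);m[:260,390:]=cv2.resize(b,(310,260),interpolation=2);m[260:,:400]=cv2.resize(b,(400,270),interpolation=2);cv2.imwrite("pics/c1.png",m)
E
```

```text
t 3.1 p [0.4633 0.2425 0.0637] q [ 0.322  0.316 -0.339  0.914  0.    -0.511] gap 0.0342 ff 2.869752182610341 F [-2.5  0.6  6.1] M [ 0.16  0.41 -0.04]
yangle 2.403 tilt [ 1.3e-03  7.0e-04 -1.0e+00] dp to axis mm [ 0.5  0.2 -0. ]
```

View pics/c1.png

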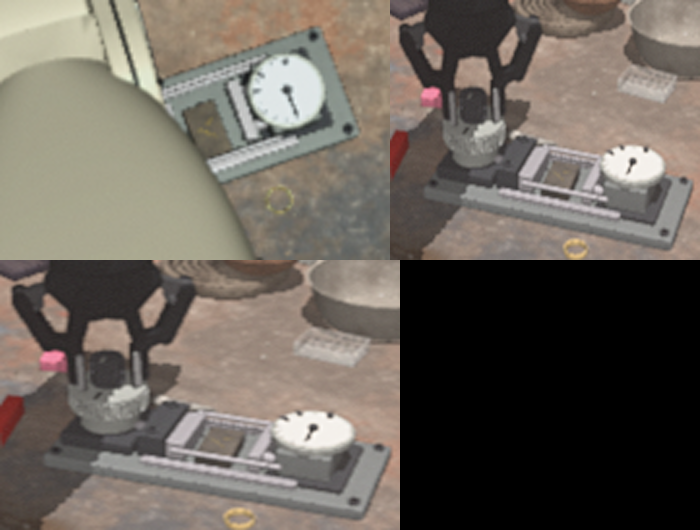

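```bash
python3 -m handwheel '{"series":[{"dp":[0,0,-4],"roll":0,"grip":1},{"dp":[0,0,0],"roll":0,"grip":1},{"dp":[0,0,0],"roll":0,"grip":1},{"dp":[0,0,0],"roll":0,"grip":1},{"dp":[0,0,0],"roll":0,"grip":1}]}' 40 >/dev/null
python3 st.py
python3 - <<'E'
from h import *
s=snap("scene","pics/scene2.png")
b=cv2.imread("pics/scene2.png")[145:245,240:360]
cv2.imwrite("pics/c2.png",cv2.resize(b,(600,500),interpolation=2))
o=env.observe();p=o["tool_pos"];R=o["ee_rot"]
for k in(0,.012,.025):
  for sgn in(-1,1):
    q=p+R[:,2]*k+R[:,1]*sgn*.0425; print(k,sgn,(proj(s,q)-[240,145])*5)
E
```

```text
t 3.7 p [0.4628 0.2422 0.0667] q [ 0.321  0.314 -0.335  0.923 -0.    -0.511] gap 0.0852 ff 0.0 F [-0.8  0.8  0.3] M [0.05 0.01 0.01]
yangle 2.403 tilt [-2.e-04 -1.e-04 -1.e+00] dp to axis mm [-0.  0. -0.]
0 -1 [326.21450781 293.54279641]
0 1 [103.53622254 310.56571009]
0.012 -1 [326.7774779 319.9695946]
0.012 1 [105.58717985 337.12341295]
0.025 -1 [327.37903844 348.20789615]
0.025 1 [107.77844786 365.49798909]
```

View pics/c2.png

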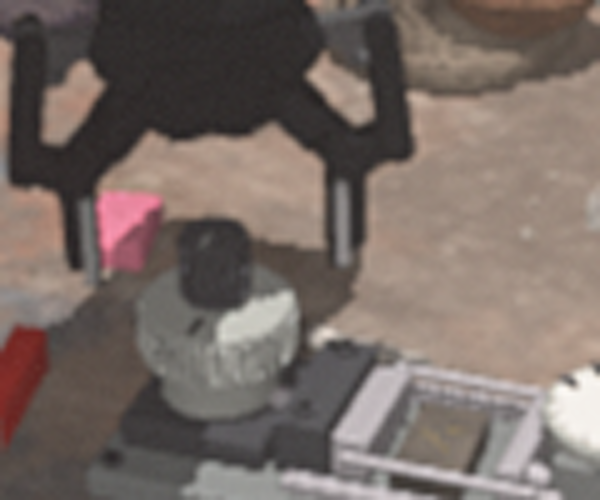

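```bash
python3 -m handwheel '{"series":[{"dp":[0,0,8],"roll":0,"grip":1},{"dp":[0,0,8],"roll":0,"grip":1},{"dp":[0,0,8],"roll":0,"grip":1},{"dp":[0,0,2],"roll":0,"grip":1},{"dp":[0,0,0],"roll":0,"grip":1}]}' 40 >/dev/null; python3 st.py
python3 -m handwheel '{"series":[{"dp":[0,0,0],"roll":0,"grip":0.3},{"dp":[0,0,0],"roll":0,"grip":0.3},{"dp":[0,0,0],"roll":0,"grip":0.3},{"dp":[0,0,0],"roll":0,"grip":0.3},{"dp":[0,0,0],"roll":0,"grip":0.3}]}' 40 >/dev/null;  python3 st.py
```

```text
t 4.25 p [0.4625 0.2422 0.0401] q [ 0.321  0.341 -0.373  0.859  0.    -0.511] gap 0.0857 ff 0.0 F [-0.2  0.1 -0.4] M [0.06 0.03 0.04]
yangle 2.403 tilt [-1.2e-03 -4.0e-04 -1.0e+00] dp to axis mm [-0.3 -0.1 -0. ]
t 4.75 p [0.4626 0.2429 0.0415] q [ 0.322  0.339 -0.372  0.86   0.001 -0.511] gap 0.058 ff 41.993229389190674 F [-3.   2.   6.5] M [ 0.64  0.91 -0.06]
yangle 2.403 tilt [-1.0e-04  1.5e-03 -1.0e+00] dp to axis mm [ 0.2 -0.6 -0. ]
```

```bash
cat > look.py <<'E'
from h import *
import sys
f=sys.argv[1];t=snap("top",f"pics/{f}.png");s=snap("scene",f"pics/s{f}.png")
a=cv2.imread(f"pics/{f}.png")[165:235,305:400]; b=cv2.imread(f"pics/s{f}.png")[165:265,250:400]
m=np.zeros((600,500,3),np.uint8);m[:350,:475]=cv2.resize(a,(475,350),interpolation=2);m[350:,:375]=cv2.resize(b,(375,250),interpolation=2);cv2.imwrite(f"pics/c{f}.png",m)
E
python3 -m handwheel '{"series":[{"dp":[0,0,0],"roll":0.1,"grip":0.3},{"dp":[0,0,0],"roll":0.12,"grip":0.3},{"dp":[0,0,0],"roll":0.12,"grip":0.3},{"dp":[0,0,0],"roll":0.12,"grip":0.3},{"dp":[0,0,0],"roll":0.12,"grip":0.3}]}' 40 >/dev/null;  python3 st.py
python3 -m handwheel '{"series":[{"dp":[0,0,0],"roll":0.12,"grip":0.3},{"dp":[0,0,0],"roll":0.12,"grip":0.3},{"dp":[0,0,0],"roll":0.12,"grip":0.3},{"dp":[0,0,0],"roll":0.12,"grip":0.3},{"dp":[0,0,0],"roll":0.0,"grip":0.3}]}' 40 >/dev/null;  python3 st.py; python3 look.py a
```

```text
t 5.25 p [0.4623 0.2433 0.0415] q [ 0.322  0.339 -0.372  0.86   0.003  0.074] gap 0.0587 ff 42.1446830034256 F [-4.5  5.1  7. ] M [1.2  1.08 0.26]
yangle 1.819 tilt [-4.0e-04  2.5e-03 -1.0e+00] dp to axis mm [-0.2 -1.1 -0. ]
t 5.75 p [0.4623 0.2438 0.0415] q [ 0.323  0.339 -0.372  0.86   0.003  0.554] gap 0.0589 ff 42.051154375076294 F [-5.4  6.8  5.4] M [ 1.71  0.98 -0.18]
yangle 1.34 tilt [-4.0e-04  3.5e-03 -1.0e+00] dp to axis mm [-0.8 -1.3 -0. ]
```

View pics/ca.png

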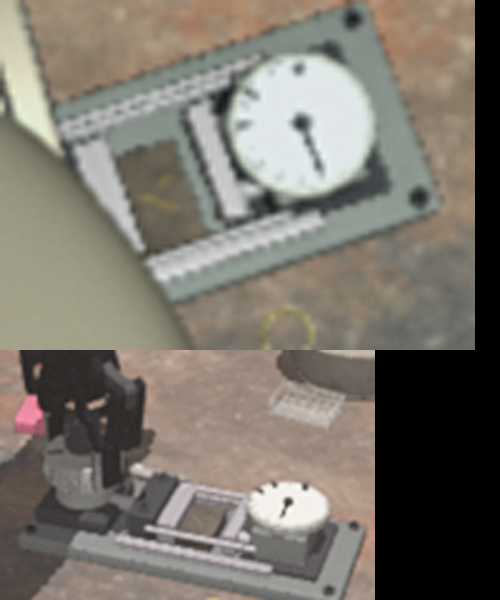

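```bash
cat > ptr.py <<'E'
from h import *
import sys
def ptr(c):
    im=c["pixels"].astype(np.uint8);g=im.min(2)
    m=np.zeros(g.shape,np.uint8);m[168:212,330:390]=(g[168:212,330:390]>195)*255
    n,l,st,ce=cv2.connectedComponentsWithStats(m);k=1+np.argmax(st[1:,4])
    cs,_=cv2.findContours((l==k).astype(np.uint8),cv2.RETR_EXTERNAL,cv2.CHAIN_APPROX_NONE)
    (cx,cy),r=cv2.minEnclosingCircle(cs[0]); 
    S=10;x0,y0=int(cx)-18,int(cy)-18
    b=cv2.resize(g[y0:y0+37,x0:x0+37],None,fx=S,fy=S,interpolation=2).astype(float)
    yy,xx=np.mgrid[:b.shape[0],:b.shape[1]];U=(xx+.5)/S-.5+x0;V=(yy+.5)/S-.5+y0
    hub=np.clip(170-b,0,None)*(np.hypot(U-cx,V-cy)<3.5);hx,hy=(hub*U).sum()/hub.sum(),(hub*V).sum()/hub.sum()
    if len(sys.argv)>2: pass
    hx,hy=cx,cy
    rr=np.hypot(U-hx,V-hy);A=np.arctan2(V-hy,U-hx)
    w=np.clip(190-b,0,None)*(rr>3.5)*(rr<9)
    a=np.angle((w*np.exp(1j*A)).sum())
    hist=[(d,int(np.clip(190-b,0,None)[(rr>4)&(rr<9)&(np.abs(np.angle(np.exp(1j*(A-np.radians(d)))))<.1)].mean())) for d in range(-180,180,15)]
    return (cx,cy),r,a,hist
c=snap("top",f"pics/{sys.argv[1]}.png") if not sys.argv[1].startswith("=") else dict(pixels=np.load(f"pics/{sys.argv[1][1:]}.npz")["p"])
C,r,a,h=ptr(c);print("dial",np.round(C,2),round(r,2),"imgang",round(a,3),"pointer",round((a-1.2147)%6.283,3),"sharp",[x for x in h if x[1]>25])
E
python3 ptr.py =top0; python3 ptr.py =a
python3 -m handwheel '{"series":[{"dp":[0,0,0],"roll":0.12,"grip":0.3},{"dp":[0,0,0],"roll":0.12,"grip":0.3},{"dp":[0,0,0],"roll":0.12,"grip":0.3},{"dp":[0,0,0],"roll":0.12,"grip":0.3},{"dp":[0,0,0],"roll":0.0,"grip":0.3}]}' 40 >/dev/null;  python3 st.py; python3 ptr.py b
```

```text
dial [364.97 189.32] 14.03 imgang 1.207 pointer 6.275 sharp []
dial [364.85 189.7 ] 13.56 imgang 1.161 pointer 6.229 sharp []
t 6.35 p [0.4626 0.2443 0.0415] q [ 0.323  0.339 -0.371  0.859  0.004  1.034] gap 0.0588 ff 41.97284996509552 F [-4.7 10.1  3.5] M [ 2.09  0.76 -0.25]
yangle 0.86 tilt [ 1.0e-04  4.3e-03 -1.0e+00] dp to axis mm [-1.5 -1.3 -0. ]
dial [364.85 189.7 ] 13.56 imgang 1.16 pointer 6.229 sharp []
```

```bash
sed -i 's/a-1.2147/a-1.165/' ptr.py
python3 -m handwheel '{"series":[{"dp":[0,0,0],"roll":0.06,"grip":0.3},{"dp":[0,0,0],"roll":0.06,"grip":0.3},{"dp":[0,0,0],"roll":0.06,"grip":0.3},{"dp":[0,0,0],"roll":0,"grip":0.3},{"dp":[0,0,0],"roll":0.0,"grip":0.3}]}' 40 >/dev/null;  python3 st.py; python3 look.py b2; python3 ptr.py =b2
```

```text
t 6.9 p [0.4627 0.2443 0.0415] q [ 0.323  0.339 -0.371  0.859  0.004  1.21 ] gap 0.0587 ff 42.02796399593353 F [-3.8 10.9  3.3] M [ 2.24  0.62 -0.23]
yangle 0.684 tilt [ 2.0e-04  4.6e-03 -1.0e+00] dp to axis mm [-1.7 -1.2 -0. ]
dial [364.85 189.7 ] 13.56 imgang 1.16 pointer 6.278 sharp []
```

View pics/cb2.png

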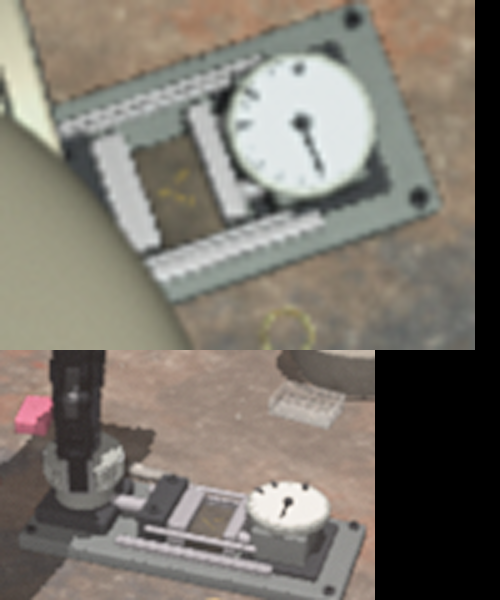

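```bash

python3 -m handwheel '{"series":[{"dp":[0,0,0],"roll":0.05,"grip":0.3},{"dp":[0,0,0],"roll":0.05,"grip":0.3},{"dp":[0,0,0],"roll":0,"grip":0.3},{"dp":[0,0,0],"roll":0,"grip":0.3},{"dp":[0,0,0],"roll":0.0,"grip":0.3}]}' 40 >/dev/null;  python3 ptr.py d1
python3 -m handwheel '{"series":[{"dp":[0,0,0],"roll":0.05,"grip":0.3},{"dp":[0,0,0],"roll":0.0,"grip":0.3},{"dp":[0,0,0],"roll":0,"grip":0.3},{"dp":[0,0,0],"roll":0,"grip":0.3},{"dp":[0,0,0],"roll":0.0,"grip":0.3}]}' 40 >/dev/null;  python3 ptr.py d2; python3 st.py
```

```text
dial [364.85 189.7 ] 13.56 imgang 1.395 pointer 0.23 sharp [(75, 35)]
dial [364.85 189.7 ] 13.56 imgang 1.81 pointer 0.645 sharp [(105, 54)]
t 8.1 p [0.4628 0.2444 0.0416] q [ 0.323  0.339 -0.371  0.859  0.004  1.36 ] gap 0.0589 ff 42.13492512702942 F [-3.5 11.2  3.6] M [ 2.32  0.5  -0.24]
yangle 0.534 tilt [ 5.0e-04  4.7e-03 -1.0e+00] dp to axis mm [-1.8 -1.1 -0. ]
```

```bash
sed -i 's/.4628,.2423/.4627,.2446/' st.py
python3 -m handwheel '{"series":[{"dp":[0,0,0],"roll":0,"grip":0.6},{"dp":[0,0,0],"roll":0,"grip":1},{"dp":[0,0,0],"roll":0,"grip":1},{"dp":[0,0,-10],"roll":0,"grip":1},{"dp":[0,0,-24],"roll":0,"grip":1}]}' 40 >/dev/null;  python3 ptr.py e; python3 st.py
```

```text
dial [364.85 189.71] 13.55 imgang 1.81 pointer 0.645 sharp [(105, 56)]
t 8.65 p [0.464  0.2425 0.0789] q [ 0.321  0.302 -0.316  0.95  -0.     1.359] gap 0.0853 ff 0.0 F [2.  1.1 3.5] M [ 0.03 -0.11  0.  ]
yangle 0.533 tilt [ 2.9e-03  8.0e-04 -1.0e+00] dp to axis mm [ 2.5 -0.1 -0. ]
```

```bash

python3 -m handwheel '{"series":[{"dp":[1.5,0,2],"roll":0,"grip":1},{"dp":[0,0,0],"roll":0,"grip":0.3},{"dp":[0,0,0],"roll":0,"grip":-0.6},{"dp":[0,0,0],"roll":0,"grip":-0.6},{"dp":[0,0,0],"roll":0,"grip":-0.6}]}' 30 >/dev/null
python3 -m handwheel '{"series":[{"dp":[0,0,0],"roll":0,"grip":-0.6},{"dp":[0,0,0],"roll":0,"grip":-0.6},{"dp":[0,0,0],"roll":0,"grip":-0.6},{"dp":[0,0,0],"roll":0,"grip":-0.6},{"dp":[0,0,0],"roll":0,"grip":-0.6}]}' 30 >/dev/null
python3 st.py; python3 look.py f; python3 ptr.py =f
```

```text
t 9.65 p [0.4629 0.244  0.0728] q [ 0.324  0.308 -0.325  0.937  0.     1.362] gap 0.0248 ff 31.091553568840027 F [ 4.5  3.5 -1.9] M [ 0.66 -0.76 -0.06]
yangle 0.533 tilt [ 1.2e-03  9.0e-04 -1.0e+00] dp to axis mm [0.6 0.1 0. ]
dial [364.85 189.71] 13.55 imgang 1.811 pointer 0.646 sharp [(105, 56)]
```

View pics/cf.png

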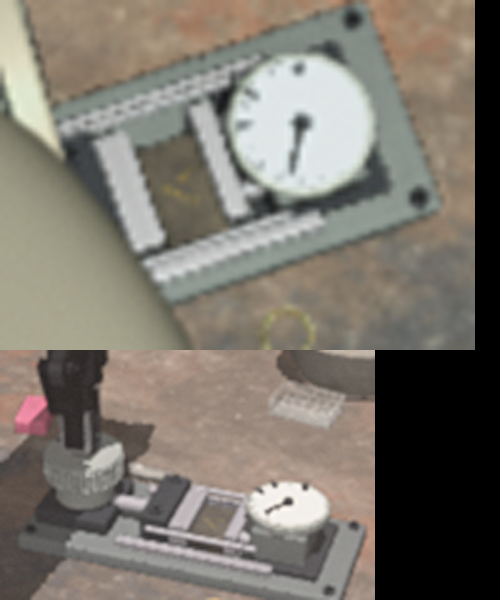

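```bash

python3 -m handwheel '{"series":[{"dp":[0,0,0],"roll":0.1,"grip":-0.6},{"dp":[0,0,0],"roll":0.1,"grip":-0.6},{"dp":[0,0,0],"roll":0.1,"grip":-0.6},{"dp":[0,0,0],"roll":0.1,"grip":-0.6},{"dp":[0,0,0],"roll":0,"grip":-0.6}]}' 30 >/dev/null
python3 st.py; python3 ptr.py g
```

```text
t 10.25 p [0.4631 0.2441 0.0729] q [ 0.324  0.308 -0.325  0.936  0.     1.766] gap 0.0246 ff 31.013004183769226 F [ 5.5  4.5 -2.8] M [ 0.75 -0.92 -0.07]
yangle 0.13 tilt [ 0.0016  0.0011 -1.    ] dp to axis mm [ 0.6 -0.3 -0. ]
dial [364.28 189.52] 13.73 imgang 2.458 pointer 1.293 sharp [(135, 49)]
```

```bash

python3 -m handwheel '{"series":[{"dp":[0,0,0],"roll":0.1,"grip":-0.6},{"dp":[0,0,0],"roll":0.1,"grip":-0.6},{"dp":[0,0,0],"roll":0.1,"grip":-0.6},{"dp":[0,0,0],"roll":0.1,"grip":-0.6},{"dp":[0,0,0],"roll":0.05,"grip":-0.6}]}' 30 >/dev/null
python3 -m handwheel '{"series":[{"dp":[0,0,0],"roll":0.0,"grip":-0.6},{"dp":[0,0,0],"roll":0.0,"grip":-0.6},{"dp":[0,0,0],"roll":0,"grip":-0.6},{"dp":[0,0,0],"roll":0,"grip":-0.6},{"dp":[0,0,0],"roll":0,"grip":-0.6}]}' 30 >/dev/null
python3 st.py; python3 ptr.py k; python3 - <<'E'
import cv2
b=cv2.imread("pics/k.png")[165:215,335:395];cv2.imwrite("pics/ck.png",cv2.resize(b,(720,600),interpolation=2))
E
```

```text
t 11.3 p [0.4633 0.2441 0.0728] q [ 0.324  0.308 -0.324  0.936  0.     2.212] gap 0.0249 ff 30.93326836824417 F [ 6.1  4.3 -3.6] M [ 0.81 -1.14 -0.09]
yangle -0.317 tilt [ 0.0019  0.0011 -1.    ] dp to axis mm [ 0.3 -0.7 -0. ]
dial [363.93 189.86] 13.58 imgang -3.111 pointer 2.007 sharp [(-180, 57)]
```

View pics/ck.png

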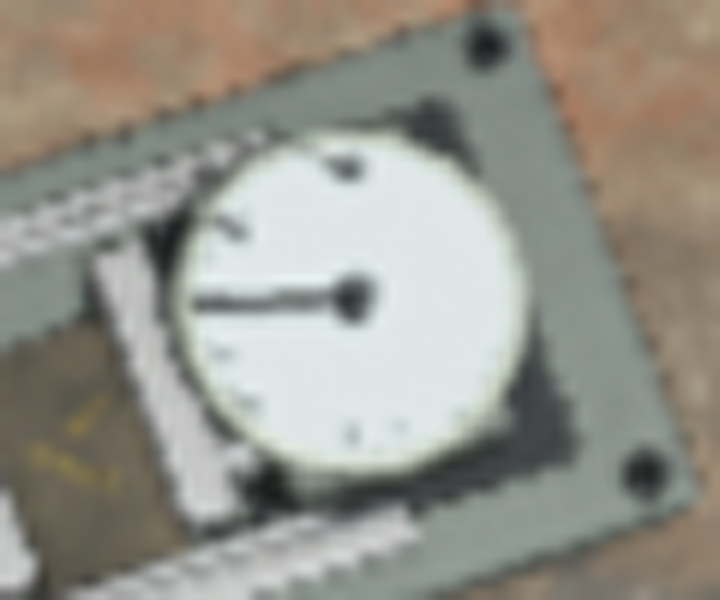

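```bash

python3 -m handwheel '{"series":[{"dp":[0,0,0],"roll":0.06,"grip":-0.6},{"dp":[0,0,0],"roll":0.06,"grip":-0.6},{"dp":[0,0,0],"roll":0.06,"grip":-0.6},{"dp":[0,0,0],"roll":0,"grip":-0.6},{"dp":[0,0,0],"roll":0,"grip":-0.6}]}' 30 >/dev/null
python3 st.py; python3 ptr.py l; python3 - <<'E'
import cv2
b=cv2.imread("pics/l.png")[165:215,335:395];cv2.imwrite("pics/cl.png",cv2.resize(b,(720,600),interpolation=2))
E
```

```text
t 11.85 p [0.4634 0.2441 0.0729] q [ 0.324  0.308 -0.324  0.936  0.     2.392] gap 0.0249 ff 30.904492735862732 F [ 6.8  3.8 -3.6] M [ 0.79 -1.25 -0.01]
yangle -0.497 tilt [ 0.0021  0.001  -1.    ] dp to axis mm [ 0.2 -0.9 -0. ]
dial [363.72 190.  ] 13.67 imgang -2.836 pointer 2.282 sharp [(-165, 50)]
```

View pics/cl.png

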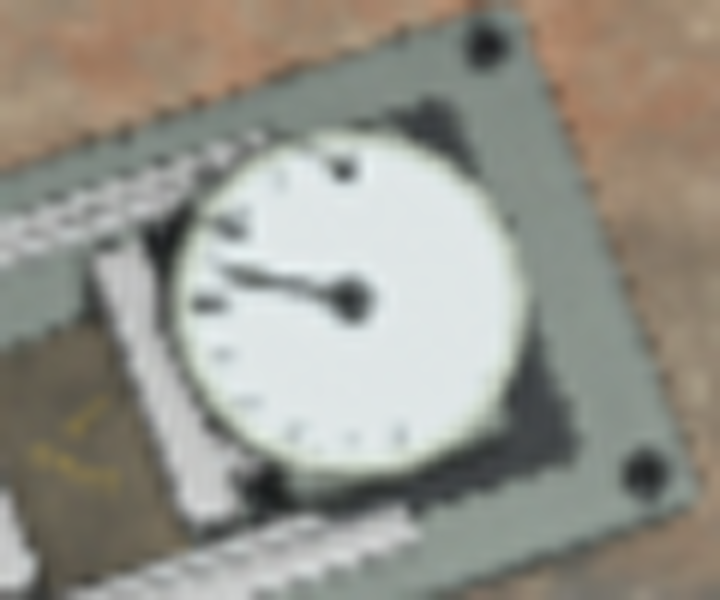

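```bash

python3 -m handwheel '{"series":[{"dp":[0,0,0],"roll":0,"grip":-0.2},{"dp":[0,0,0],"roll":0,"grip":0.4},{"dp":[0,0,0],"roll":0,"grip":1},{"dp":[0,0,0],"roll":0,"grip":1},{"dp":[0,0,-10],"roll":0,"grip":1}]}' 30 >/dev/null
python3 -m handwheel '{"series":[{"dp":[0,0,-20],"roll":0,"grip":1},{"dp":[0,0,-30],"roll":0,"grip":1},{"dp":[0,0,-30],"roll":0,"grip":1},{"dp":[0,0,0],"roll":0,"grip":1},{"dp":[0,0,0],"roll":0,"grip":1}]}' 30 >/dev/null
python3 st.py; python3 ptr.py z
```

```text
t 12.9 p [0.4624 0.2436 0.1638] q [ 0.324  0.238 -0.172  1.159 -0.     2.392] gap 0.0854 ff 0.0 F [ 0.1  0.2 -0.9] M [ 0.02  0.03 -0.04]
yangle -0.497 tilt [ 1.8e-03  6.0e-04 -1.0e+00] dp to axis mm [ 1.  -0.2  0. ]
dial [363.71 190.  ] 13.44 imgang -2.835 pointer 2.283 sharp [(-165, 55)]
```

```bash
python3 -c "
from plant import env
print(env.sign_off())"
```

```text
the job is handed in; nothing more can be done
None
```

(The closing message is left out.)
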